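Fit a fresh dryer cartridge in the workshop air station and clamp it home

TASK

Stand the fresh white-and-blue dryer cartridge in the bore of the blue air station, where it will sit proud on its stiff seal, and let go of it. Then swing the red clamp down by its handle so that the clamp, and not your hand, drives the cartridge fully home; once it bottoms, keep leaning on the handle with about 15 N for a second to bed the seal, never with more than 30 N. Leave the clamp closed on the cartridge, and the used brown cartridge and the other things lying where they are.

Things in the scene. Friction and masses are not known exactly. Their poses are not given: they have to be found in the camera images.
- cartridge: Fresh dryer cartridge, loose, upright on the table: white cylinder 44 mm in diameter up to 70 mm height, then a flat-topped cap 36 mm in diameter; 82 mm tall in all, 0.11 to 0.23 kg, blue band at 50 to 64 mm height, blue cap ring. Lower edge bevelled 4 mm high by 3.5 mm. Origin: centre of the underside; z up its axis. It is round: its yaw means nothing.
- spent: Used cartridge, same shape and size, brown with black bands, standing nearby; not to be used. Which of the two stands nearer the robot changes. Origin: centre of the underside.
- station: Air station fixed to the table: steel base plate 260 x 130 x 8 mm (x by y) under a blue block 84 x 100 mm, top 50 mm above the table, with an upright round bore in its middle. Two aluminium cheeks, 110 mm tall, stand 53 to 83 mm from the bore axis towards +x and carry the clamp's hinge. Origin: on the table under the bore axis; z up, x from bore to hinge, y along the hinge axis.
- bore_mouth (a point): Centre of the bore's mouth on the block's top face, 50 mm above the table. The bore is 46.5 mm in diameter with a 3 mm bevel at the mouth.
- bore_floor (a point): Centre of the bore's floor, 12 mm above the table: home for the underside of the cartridge. A black seal in the bore at first holds the placed cartridge 10 mm higher (underside 22 mm, top 104 mm above the table); it slides down under about 14 N and does not spring back.
- clamp_bar: Red clamp bar, 165 mm long, 18 mm wide, 12 mm thick. It runs parallel to its own x axis, 28 mm above the origin, which is on the hinge axis. Its -x axis points from hinge to handle, z out of the face that is on top when closed. A rubber-tipped screw spindle 63 mm from the hinge stands out of the other face and presses on the cartridge's cap; its length is reset each time (tip 30 to 38 mm from the bar's middle) and not measured.
- clamp_grip (a point): Middle of the clamp's handle: a black round bar, 16 mm thick and 100 mm long, across the red bar's free end, parallel to the hinge axis: 165 mm along the bar and 28 mm above the hinge axis when the bar is level.
- clamp_hinge (a point): Hinge axis of the clamp, 65 mm from the bore axis towards the station's +x, 96 mm above the table; the axis runs along the station's y. Driving the seal down takes roughly 5 to 8 N at the handle, downward; when the cartridge bottoms the clamp stops hard and the force rises steeply. Bedding the seal takes 20 N or more from spindle to cartridge: 10 N or more at the handle.
- clamp (a joint): Clamp hinge angle in rad: 0 is bar level, over the bore, handle towards the station's -x; grows as the handle rises, 1.57 is upright; stops at -0.05 and 2.05. Starts open at 1.75 to 1.95, leaning away from the bore. Friction (0.3 N m) keeps it where it is left. The spindle meets a proud cartridge at 0.16 to 0.30, which is home at 0.0 to 0.14, depending on the spindle.
- offcut: Wood offcut 130 x 60 x 28 mm, bystander. Origin: centre of the underside.
- sanding_block: Cork sanding block 100 x 60 x 35 mm, bystander. Origin: centre of the underside.
- tape: Roll of yellow tape, 100 mm across, 24 mm high, bystander. Origin: centre of the underside.
- brush: Brush lying on the table, bystander. Origin near its middle.
- glue: Green glue bottle, 60 mm across, 170 mm tall, bystander. Origin: centre of the underside.
- driver: Screwdriver with orange handle lying on the table, bystander. Origin near its middle.
Mind the look-alikes: they are no part of the job. What is shaped like the cartridge but green or purple is not meant.

How it is judged:
By the outcome, as a careful person would: the job done as asked, in the order asked, and still so for the second after the job is handed in, with the robot touching nothing.
It also fails if it takes over 72 s, if anything falls off the work surface, if the arm or the gripper's body presses on something with over 40 N, if the wrist force passes 120 N, or if a joint passes its speed limit or range.

ROBOT

A 6-joint arm with a two-finger parallel gripper is mounted at the origin on the work surface. World frame = base frame: x ahead of the robot, y to its left, z up, the work surface at z = 0. Lengths are in m, angles in rad, forces in N, time in s.
With the tool pointing down it reaches from about 0.35 to 0.775 m from the base axis. Payload 5.5 kg.
Tool frame: the origin (TCP) lies at the very end of the fingers, on their centre line; the grasp point (between the pads) lies 19 mm behind it; x points along the fingers, y is the direction in which the jaws open and shut, and the axes are right-handed (so a half turn about x gives the same grasp; the last joint's range is limited). The gripper opens to 85 mm and grips with 20 to 120 N. Pads are 22 mm wide; open, the fingers measure 114 mm over their backs; the gripper's body (76 mm by 85 mm) begins 54 mm behind the grasp point. The pads swing forward as they close: fully open they stand 13 mm farther back than shut.
Start: joints at [-0.14, 0.313, 0.046, 1.304, 0, 1.431], TCP at [0.575, -0, 0.231] pointing down, gripper open.
Joint ranges: [-2.76, 2.76], [-0.86, 1.69], [-1.03, 1.26], [-2.2, 2.34], [-1.47, 1.5], [-3.14, 3.14]. Speed limits (rad/s): [2.57, 2.57, 3.14, 3.14, 3.14, 3.14].

INTERFACE

Orientations are given as a unit quaternion [w, x, y, z].
In Python, from workcell import env gives the robot as it stands.
- The arm moves only by the tool servo_tool, never from a script. Its argument "increments" is a list of rows, each an object with "offset": the shift along the tool's x, y, z in cm, a list of three; "yaw": the turn about the tool's x in degrees. In form: [{"offset": [x, y, z], "yaw": yaw}, ...]. A call has exactly 8 rows; each row is the pose to reach, as a shift and turn from the pose commanded when the call began, along the tool's axes at that moment; what a row does not reach only later rows make up. A row lasts 1/10 s, in which the tool goes at most 50 mm and 8.59 degrees, less where a joint would pass 70% of its speed; a pose out of reach is approached as far as the arm can. A call with a gripper value outside its range is refused whole. "claw" is the opening, from 0 (shut) to 1 (fully open), set as the call begins (left out, the last holds). The fingers move at their own pace and stop on an object; "force" is the grip in N (left out, the last holds). Time passes only in rows, so rows that repeat a pose let the fingers close, or fill a call up. It gives the time, the measured TCP pose, the force and the opening at its end, in the units of the state.
- env.get_state(): the state, without advancing time (a new reading comes with each control period).
- env.read_camera(name): name is "scene" or "side" or "wrist"; returns (picture, depth): 384x512x3 uint8, red, green, blue; 384x512 float32, m along the optical axis (not along the pixel's ray), 0 where there is no reading.
- env.camera_model(name): a dict with "vertical_fov" (degrees; the focal length in pixels is half the picture's height over the tangent of half this angle, whatever the lens; pixels are square), "cx", "cy" (the principal point, pixels), "world_from_camera" (4x4, takes a point from camera to world coordinates). Camera axes: x right, y up, looking along -z (the intrinsics and any distortion apply to the point x, -y, -z); pixel columns grow to the right and rows downward; lengths in m; the calibration is good to about 2 mm. A picture is of the moment at which its call begins: read the wrist's pose just before it. camera_model takes no time and is no camera call; for the wrist camera it gives the pose at the moment of the call.
- env.hand_in(): hands the job in, once; it reports no verdict.
The state is a dict: "clock": time; "joint_pos": joint angles; "qvel": joint speeds; "tau": joint torques, N m; "tcp_pos": TCP position; "orientation": TCP orientation; "wrist_force": force on the tool from outside, world axes, zero at the start; "ft_torque": the same for the moment, N m; "finger_gap": finger opening in m.
Only numpy, scipy, OpenCV 4.12 (cv2) and the standard library are available. Lean on these libraries where they do the work, as an engineer would, in place of code of your own. Each camera call takes 0.05 s, during which the arm holds its last target.

## Working session

There is one attempt and no reset: what is moved stays moved. The work goes in short steps, Python scripts to look and compute and a tool call to move; the robot and the scene stay as the last step left them, time stands still between calls to the robot, and variables do not carry over. Pictures are saved under pics/ and viewed, and the job is handed in when it is done.

Besides the shell and the picture viewer there is one more tool, called after "Call:" by a JSON object that holds its "method" and its "body". servo_tool: Moves the arm, as the interface text tells. Its arguments: {"type":"object","properties":{"increments":{"type":"array","items":{"type":"object","properties":{"offset":{"type":"array","items":{"type":"number"}},"yaw":{"type":"number"}}}},"claw":{"type":"number"},"force":{"type":"number"}},"required":["increments"]}

```bash
ls; mkdir -p pics; cat > h.py <<'E'
import numpy as np, cv2
from workcell import env
def shot(n,tag):
    m=env.camera_model(n); p,d=env.read_camera(n)
    cv2.imwrite(f'pics/{tag}.png',p[:,:,::-1]); np.savez(f'pics/{tag}.npz',p=p,d=d,M=np.array(m['world_from_camera']),k=[m['vertical_fov'],m['cx'],m['cy']])
    return m
def load(tag): return np.load(f'pics/{tag}.npz')
def cloud(z):
    d=z['d'];f=192/np.tan(np.radians(z['k'][0])/2)
    v,u=np.mgrid[0:384,0:512]
    P=np.stack([(u-z['k'][1])/f*d,-(v-z['k'][2])/f*d,-d],-1)
    return P@z['M'][:3,:3].T+z['M'][:3,3]
E
python3 - <<'E'
from h import *
for n in ('scene','side','wrist'):
    m=shot(n,n+'0'); print(n,m)
print(env.get_state())
E
```

```text
pics
scene {'vertical_fov': 51.71636894096538, 'cx': 254.7984911031539, 'cy': 192.1525225435016, 'world_from_camera': array([[ 0.857352  , -0.3401864 ,  0.38629104,  1.00487536],
       [ 0.51471285,  0.56037913, -0.64888051, -0.72705363],
       [ 0.00427088,  0.75514796,  0.65554048,  0.84176165],
       [ 0.        ,  0.        ,  0.        ,  1.        ]])}
side {'vertical_fov': 42.950744032344325, 'cx': 242.32796045516454, 'cy': 185.33051950288686, 'world_from_camera': array([[-0.95229092,  0.15616222, -0.26221245,  0.09999845],
       [-0.30505963, -0.51234175,  0.80277304,  1.42529734],
       [-0.00897956,  0.84446391,  0.53553719,  1.03067167],
       [ 0.        ,  0.        ,  0.        ,  1.        ]])}
wrist {'vertical_fov': 60.08626647813744, 'cx': 255.67733119945066, 'cy': 192.09890526918343, 'world_from_camera': array([[ 9.99999142e-01,  4.50976473e-04,  1.22983597e-03,
         5.73322276e-01],
       [-8.18464782e-04,  9.48149488e-01,  3.17823659e-01,
         8.31711689e-02],
       [-1.02273735e-03, -3.17824393e-01,  9.48149044e-01,
         3.72866775e-01],
       [ 0.00000000e+00,  0.00000000e+00,  0.00000000e+00,
         1.00000000e+00]])}
{'clock': 0.15, 'joint_pos': array([-1.39594197e-01,  3.13857716e-01,  4.52402189e-02,  1.30359058e+00,
       -2.77209822e-05,  1.43118991e+00]), 'qvel': array([ 0.00072417, -0.00215432,  0.00345256,  0.00111158,  0.00082085,
        0.00070779]), 'tau': array([ 1.76330479e-03, -4.81067133e+01,  2.98815805e+01,  1.39078675e-02,
       -1.10673584e-04, -5.56924022e-05]), 'tcp_pos': array([5.74620541e-01, 3.86217132e-05, 2.30596855e-01]), 'orientation': array([ 0.49961022,  0.4996886 ,  0.50039565, -0.50030504]), 'wrist_force': array([-0.70989325, -0.24136951,  0.66338469]), 'ft_torque': array([0.0017929 , 0.00240719, 0.00573544]), 'finger_gap': 0.08546076104749285}
```

View pics/scene0.png

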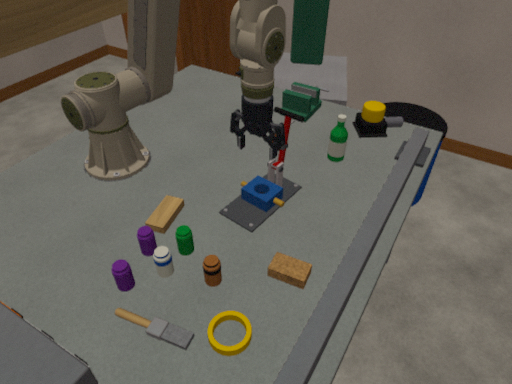

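View pics/side0.png

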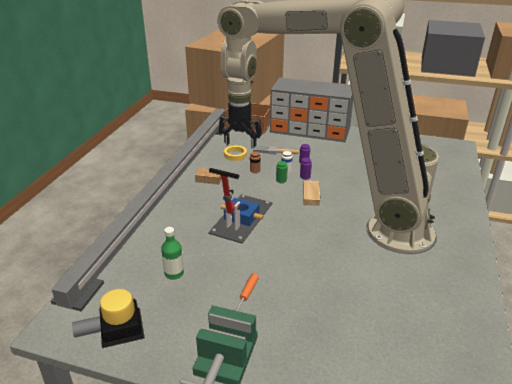

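View pics/wrist0.png

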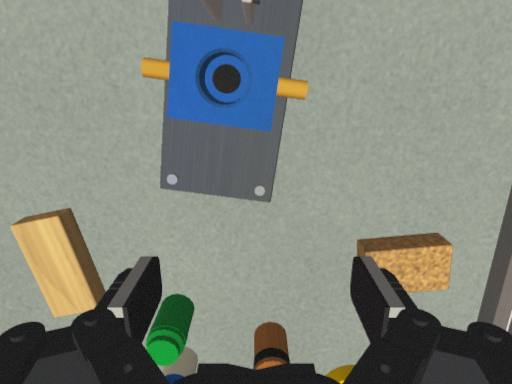

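The scene camera shows the white cartridge at about (164,262), with the green one at (185,240), purple at (147,240) and (123,275), and brown at (212,270). The station is at (262,193), with the red clamp leaning up and back. Next I'll measure positions.

```bash
python3 - <<'E'
from h import *
z=load('scene0');P=cloud(z)
for n,(u0,u1,v0,v1) in {'white':(150,180,243,282),'green':(174,198,222,258),'brown':(198,226,252,290),'purp1':(135,160,222,258),'purp2':(108,138,256,295)}.items():
    Q=P[v0:v1,u0:u1].reshape(-1,3)
    t=Q[(Q[:,2]>.077)&(Q[:,2]<.09)]
    print(n,len(t),t.mean(0),(t.min(0)+t.max(0))[:2]/2, t.max(0)-t.min(0))
    b=Q[(Q[:,2]>.015)&(Q[:,2]<.065)]
    # fit circle radius 22 to visible side
    from scipy.optimize import least_squares
    s=least_squares(lambda c:np.hypot(b[:,0]-c[0],b[:,1]-c[1])-.022,t.mean(0)[:2],loss='soft_l1',f_scale=.002)
    print('   side fit',s.x,len(b),np.abs(s.fun).mean())
z=load('wrist0');P=cloud(z)
# bore: block top plane
m=(np.abs(P[...,2]-.05)<.004); 
p=z['p'].astype(int); blue=(p[...,2]>p[...,0]+60)&m
Q=P[blue]; print('block',len(Q),Q.mean(0))
rect=cv2.minAreaRect((Q[:,:2]*1000).astype(np.float32)); print(rect)
for v,u in [(79,226)]: print(P[v,u])
c=cv2.resize(cv2.imread('pics/wrist0.png')[0:140,120:330],None,fx=3.7,fy=3.7,interpolation=2);cv2.imwrite('pics/w0c.png',c)
c=cv2.resize(cv2.imread('pics/scene0.png')[95:230,205:320],None,fx=4.4,fy=4.4,interpolation=2);cv2.imwrite('pics/s0c.png',c)
E
```

```text
white 146 [ 0.4736746  -0.29080209  0.08131736] [ 0.47235677 -0.28924653] [0.03769937 0.03752778 0.00790817]
   side fit [ 0.47083668 -0.28864161] 296 0.012421104491668968
green 126 [ 0.47342489 -0.20514488  0.0814396 ] [ 0.47273427 -0.20373192] [0.03701584 0.03641188 0.0074029 ]
   side fit [ 0.47179301 -0.20367677] 206 0.0008782979650486287
brown 152 [ 0.59615707 -0.24955872  0.08162817] [ 0.59484858 -0.24808436] [0.03668813 0.03659897 0.00854863]
   side fit [ 0.59480591 -0.2477654 ] 220 0.0007313512774160102
purp1 181 [ 0.41137159 -0.27077897  0.0814885 ] [ 0.42475489 -0.27447133] [0.11060782 0.06661266 0.00797696]
   side fit [ 0.3854124  -0.25561594] 305 0.017059571766795577
purp2 158 [ 0.41654184 -0.37524694  0.08132299] [ 0.41495854 -0.37471824] [0.0370232  0.03531661 0.00902368]
   side fit [ 0.41456452 -0.37406346] 250 0.0007943508781670692
block 8416 [0.54250759 0.0857227  0.04974609]
((520.9171752929688, -73.05299377441406), (403.2882080078125, 100.48077392578125), 82.11749267578125)
[0.54327052 0.08492119 0.02198794]
```

View pics/w0c.png

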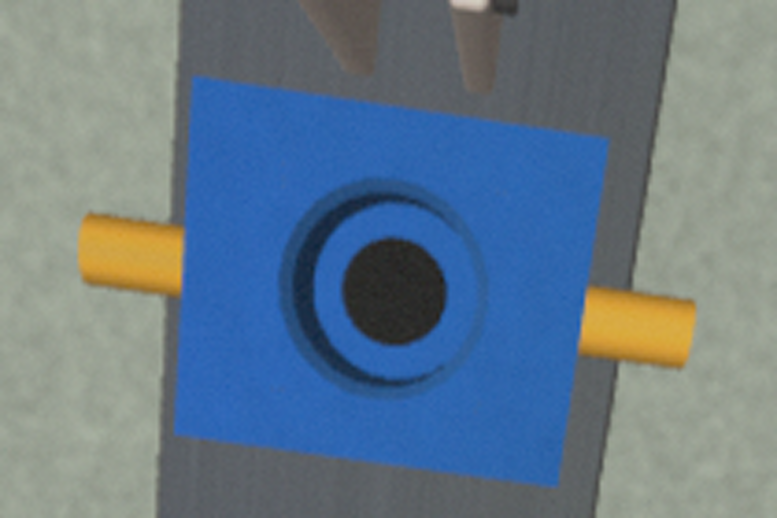

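View pics/s0c.png

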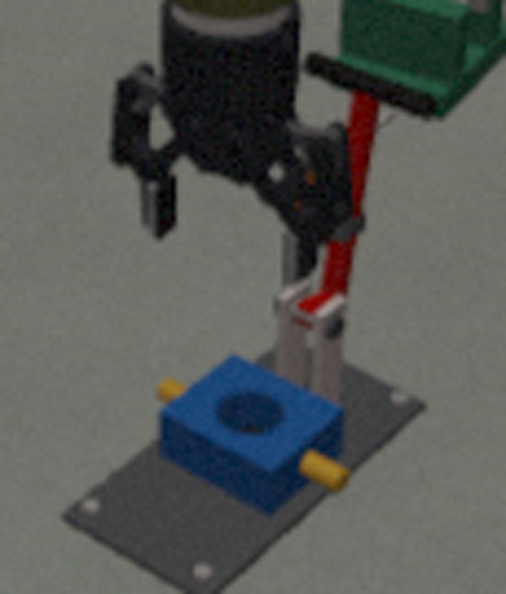

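```bash
cat >> h.py <<'E'
def ray(z,u,v,h):
    f=192/np.tan(np.radians(z['k'][0])/2)
    d=z['M'][:3,:3]@np.array([(u-z['k'][1])/f,-(v-z['k'][2])/f,-1]);o=z['M'][:3,3]
    return o+d*(h-o[2])/d[2]
E
python3 - <<'E'
from h import *
from scipy.optimize import least_squares
z=load('scene0');P=cloud(z);p=z['p'].astype(int)
def top(n,c,r=.03):
    m=(P[...,2]>.076)&(P[...,2]<.092)&(np.hypot(P[...,0]-c[0],P[...,1]-c[1])<r)
    t=P[m]; b=P[(P[...,2]>.012)&(P[...,2]<.068)&(np.hypot(P[...,0]-c[0],P[...,1]-c[1])<.034)]
    s=least_squares(lambda c:np.hypot(b[:,0]-c[0],b[:,1]-c[1])-.022,c,loss='soft_l1',f_scale=.002)
    print(n,len(t),(t.min(0)+t.max(0))[:2]/2,s.x,len(b),np.abs(s.fun).mean())
top('white',[.472,-.289]);top('purp1',[.39,-.26]);top('green',[.472,-.204])
w=load('wrist0')
g=lambda x,y:ray(w,120+(x+.5)/3.7-.5,(y+.5)/3.7-.5,.05)
C=[g(*a) for a in [(192,76),(608,138),(558,487),(175,436)]]
print('corners',np.round(C,4)); print('centre',np.mean(C,0),'bore',g(383,289))
for a,b in [(0,1),(1,2),(2,3),(3,0)]:
    d=C[b]-C[a]; print(np.linalg.norm(d),np.degrees(np.arctan2(d[1],d[0])))
# scene bore, crop s0c centre (250,411)
print('scene bore',ray(z,205+250.5/4.4-.5,95+411.5/4.4-.5,.05))
# red bar & black handle in scene/side
s=load('side0');PS=cloud(s);ps=s['p'].astype(int)
for nm,PP,pp in (('scene',P,p),('side',PS,ps)):
    m=(pp[...,0]>110)&(pp[...,1]<60)&(pp[...,2]<60)&(PP[...,2]>.09)&(PP[...,2]<.3)&(abs(PP[...,0]-.55)<.12)&(abs(PP[...,1]-.18)<.12)
    Q=PP[m];print(nm,len(Q));Q=Q[np.argsort(Q[:,2])]
    for k in range(0,len(Q),max(1,len(Q)//8)): print('  ',Q[k].round(3))
c=cv2.resize(cv2.imread('pics/side0.png')[150:250,195:285],None,fx=6,fy=6,interpolation=2);cv2.imwrite('pics/sd0c.png',c)
E
```

```text
white 150 [ 0.47235677 -0.28924653] [ 0.47164269 -0.289424  ] 251 0.0008552628511297638
purp1 130 [ 0.38711159 -0.25863788] [ 0.38601573 -0.25775196] 239 0.0008793895011125544
green 126 [ 0.47273427 -0.20373192] [ 0.47176926 -0.20364944] 236 0.0008949402598525929
corners [[0.4995 0.1335 0.05  ]
 [0.5981 0.12   0.05  ]
 [0.5872 0.0369 0.05  ]
 [0.4883 0.0501 0.05  ]]
centre [0.54327121 0.08514383 0.05      ] bore [0.54307918 0.08587766 0.05      ]
0.09954675457559235 -7.7649600742151215
0.08381018921420864 -97.45582219144617
0.0998025556144743 172.43774925957837
0.08416229515878627 82.36916479721188
scene bore [0.545806   0.08395765 0.05      ]
scene 19
   [0.556 0.169 0.1  ]
   [0.551 0.165 0.1  ]
   [0.557 0.16  0.102]
   [0.549 0.161 0.102]
   [0.554 0.145 0.103]
   [0.56  0.16  0.103]
   [0.555 0.169 0.104]
   [0.55  0.153 0.104]
   [0.556 0.148 0.105]
   [0.561 0.145 0.106]
side 34
   [0.545 0.165 0.094]
   [0.551 0.159 0.097]
   [0.546 0.184 0.099]
   [0.551 0.149 0.103]
   [0.548 0.176 0.109]
   [0.546 0.19  0.127]
   [0.548 0.201 0.184]
   [0.549 0.205 0.212]
   [0.55  0.201 0.225]
```

View pics/sd0c.png

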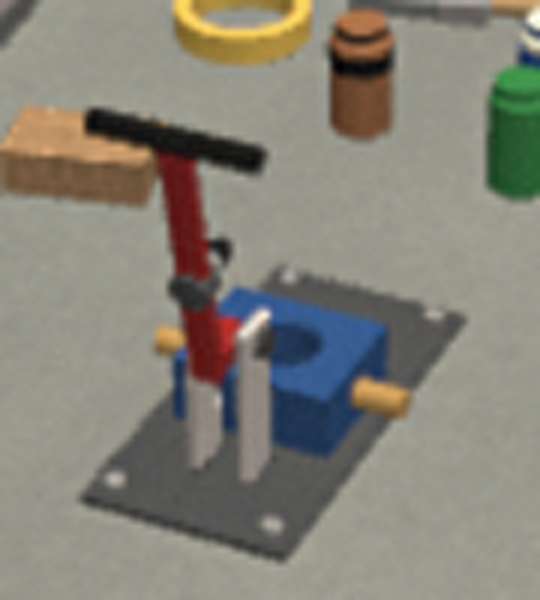

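Call:
{"method": "servo_tool", "body": {"increments": [{"offset":[0,-1.3,3.6],"yaw":-3},{"offset":[0,-2.7,7.5],"yaw":-6},{"offset":[0,-4.1,11.5],"yaw":-9},{"offset":[0,-5.5,15.5],"yaw":-12},{"offset":[0,-6.9,19.5],"yaw":-15},{"offset":[0,-8.3,23.5],"yaw":-18},{"offset":[0,-9.5,26.8],"yaw":-18},{"offset":[0,-10.3,28.9],"yaw":-18}], "claw": 0.8, "force": 40}}

```text
clock: 0.95
tcp_pos: [0.4709, -0.2913, 0.2309]
orientation: [0.571, 0.416, 0.572, -0.416]
wrist_force: [0.3, -0.2, -0.0]
finger_gap: 0.0685
```

```bash
python3 - <<'E'
from h import *
print(env.get_state()['clock'],env.get_state()['tcp_pos'],env.get_state()['wrist_force'])
shot('wrist','w1');shot('side','sd1')
w=load('w1');P=cloud(w)
print(env.get_state()['tcp_pos'],env.get_state()['orientation'],env.get_state()['finger_gap'])
for c in ([.472,-.2893],):
    m=(P[...,2]>.078)&(P[...,2]<.086)&(np.hypot(P[...,0]-c[0],P[...,1]-c[1])<.03)
    t=P[m];print(len(t),(t.min(0)+t.max(0))/2,t.mean(0),np.ptp(t,0))
s=load('sd1');PS=cloud(s)
# handle
m=(PS[...,2]>.2)&(np.hypot(PS[...,0]-.56,PS[...,1]-.22)<.08);Q=PS[m];print('handle',len(Q),Q.mean(0),Q.min(0),Q.max(0))
E
```

```text
0.95 [ 0.4708573  -0.29131284  0.23092619] [ 0.31216024 -0.24807212 -0.0006593 ]
[ 0.4708781  -0.29164925  0.23078237] [ 0.57104802  0.41665825  0.57129093 -0.41704524] 0.06820684508501838
1229 [ 0.46905288 -0.28836851  0.08155956] [ 0.4688201  -0.28777658  0.08183341] [0.03617297 0.03627257 0.00636806]
handle 215 [0.55728948 0.2102566  0.24545035] [0.50802206 0.19522458 0.2017481 ] [0.60851485 0.22439462 0.26114094]
```

View pics/w1.png

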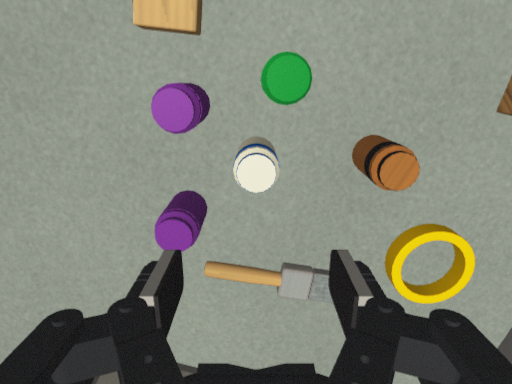

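Call:
{"method": "servo_tool", "body": {"increments": [{"offset":[2,0,-0.1],"yaw":0},{"offset":[5,0,-0.3],"yaw":0},{"offset":[8.5,0,-0.3],"yaw":0},{"offset":[12,0,-0.3],"yaw":0},{"offset":[15,0,-0.3],"yaw":0},{"offset":[17.5,0,-0.3],"yaw":0},{"offset":[19,0,-0.3],"yaw":0},{"offset":[19.3,0,-0.3],"yaw":0}]}}

```text
clock: 1.85
tcp_pos: [0.4699, -0.2839, 0.036]
orientation: [0.571, 0.416, 0.574, -0.415]
wrist_force: [-0.3, 0.1, -0.3]
finger_gap: 0.0683
```

```bash
python3 - <<'E'
from h import *
s=env.get_state();print(s['clock'],s['tcp_pos'],s['wrist_force'])
shot('wrist','w2')
E
```

```text
1.85 [ 0.4699435  -0.28385762  0.03604169] [-0.277734    0.12415388 -0.34723851]
```

View pics/w2.png

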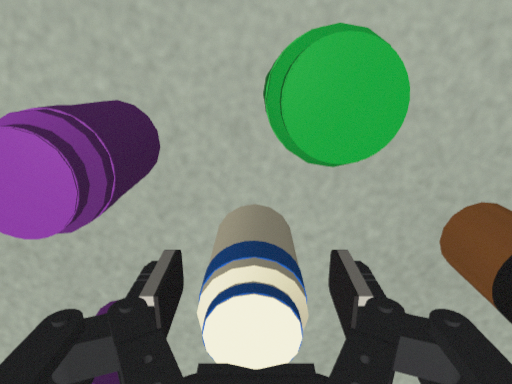

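Call:
{"method": "servo_tool", "body": {"increments": [{"offset":[0,0,0.2],"yaw":0},{"offset":[0,0,0.45],"yaw":0},{"offset":[0,0,0.45],"yaw":0},{"offset":[0,0,0.45],"yaw":0},{"offset":[0,0,0.45],"yaw":0},{"offset":[0,0,0.45],"yaw":0},{"offset":[0,0,0.45],"yaw":0},{"offset":[0,0,0.45],"yaw":0}]}}

```text
clock: 2.7
tcp_pos: [0.4725, -0.2904, 0.0383]
orientation: [0.572, 0.416, 0.572, -0.416]
wrist_force: [0.1, -0.3, 0.6]
finger_gap: 0.0684
```

Call:
{"method": "servo_tool", "body": {"increments": [{"offset":[0,0,0],"yaw":0},{"offset":[0,0,0],"yaw":0},{"offset":[0,0,0],"yaw":0},{"offset":[0,0,0],"yaw":0},{"offset":[0,0,0],"yaw":0},{"offset":[0,0,0],"yaw":0},{"offset":[0,0,0],"yaw":0},{"offset":[0,0,0],"yaw":0}], "claw": 0, "force": 50}}

```text
clock: 3.5
tcp_pos: [0.4724, -0.2906, 0.0385]
orientation: [0.572, 0.416, 0.572, -0.416]
wrist_force: [-3.2, 0.6, 4.4]
finger_gap: 0.0427
```

Call:
{"method": "servo_tool", "body": {"increments": [{"offset":[-0.5,0,0],"yaw":0},{"offset":[-2,0,0],"yaw":0},{"offset":[-4.5,0,0],"yaw":0},{"offset":[-7.5,0,0],"yaw":0},{"offset":[-10.5,0,0],"yaw":0},{"offset":[-13,0,0],"yaw":0},{"offset":[-14.5,0,0],"yaw":0},{"offset":[-15,0,0],"yaw":0}]}}

```text
clock: 4.3
tcp_pos: [0.4735, -0.2909, 0.19]
orientation: [0.573, 0.416, 0.571, -0.415]
wrist_force: [0.7, 1.1, -1.5]
finger_gap: 0.043
```

```bash
python3 - <<'E'
from h import *
s=env.get_state();print(s['clock'],s['tcp_pos'],s['wrist_force'])
shot('wrist','w3')
E
```

```text
4.3 [ 0.47346084 -0.29092132  0.19004322] [ 0.68326105  1.09267044 -1.49404049]
```

View pics/w3.png

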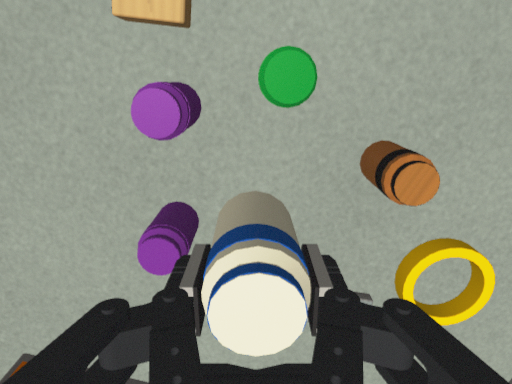

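```bash
cat >> h.py <<'E'
from scipy.spatial.transform import Rotation as Ro
def Rt(s): q=s['orientation']; return Ro.from_quat([q[1],q[2],q[3],q[0]]).as_matrix()
E
python3 - <<'E'
from h import *
s=env.get_state();R=Rt(s)
w=load('w3');P=cloud(w);m=env.camera_model('wrist')
Q=(P-s['tcp_pos'])@R
p=w['p'].astype(int)
mm=(p.min(-1)>150)&(np.hypot(Q[...,1],Q[...,2])<.03)&(Q[...,0]<0)
t=Q[mm];print(len(t),np.percentile(t[:,0],[2,10,50,90]))
h=np.median(t[:,0]);c=t[abs(t[:,0]-h)<.002];print(len(c),(c.min(0)+c.max(0))/2,np.ptp(c,0))
print(P[mm].mean(0))
E
```

```text
8549 [-0.04486943 -0.0444085  -0.04356653 -0.03332923]
6447 [-0.0437612  -0.00045827 -0.0029338 ] [0.00357775 0.03576108 0.03679044]
[ 0.47032991 -0.28448643  0.2310692 ]
```

Call:
{"method": "servo_tool", "body": {"increments": [{"offset":[0,0.8,-1.5],"yaw":1},{"offset":[0,2.4,-4.5],"yaw":4},{"offset":[0,4.4,-8],"yaw":7},{"offset":[0,6.4,-11.7],"yaw":10},{"offset":[0,8.5,-15.5],"yaw":13},{"offset":[0,10.6,-19.3],"yaw":16},{"offset":[0,12.5,-22.8],"yaw":19},{"offset":[0,14,-25.5],"yaw":21.6}]}}

```text
clock: 5.15
tcp_pos: [0.5261, -0.0021, 0.1868]
orientation: [-0.483, -0.515, -0.485, 0.516]
wrist_force: [0.7, -0.6, -2.2]
finger_gap: 0.0431
```

Call:
{"method": "servo_tool", "body": {"increments": [{"offset":[0,0.3,-2.2],"yaw":1},{"offset":[0,0.6,-4.5],"yaw":2},{"offset":[0,0.9,-6.5],"yaw":3},{"offset":[1,1.1,-8],"yaw":4},{"offset":[2.5,1.1,-8.8],"yaw":4},{"offset":[4,1.1,-8.8],"yaw":4},{"offset":[5.2,1.1,-8.8],"yaw":4},{"offset":[5.7,1.1,-8.8],"yaw":4}]}}

```text
clock: 5.95
tcp_pos: [0.5419, 0.0825, 0.1289]
orientation: [-0.465, -0.531, -0.467, 0.533]
wrist_force: [-0.3, 0.4, -2.4]
finger_gap: 0.0427
```

```bash
python3 - <<'E'
from h import *
s=env.get_state();print(s['clock'],s['tcp_pos'],s['wrist_force'])
shot('wrist','w4');shot('scene','s4');shot('side','sd4')
s=env.get_state();print(s['clock'],s['tcp_pos'],s['wrist_force'])
a=cv2.imread('pics/s4.png')[100:230,200:330];b=cv2.imread('pics/sd4.png')[140:250,190:300]
cv2.imwrite('pics/c4.png',np.hstack([cv2.resize(a,(400,400),interpolation=2),cv2.resize(b,(400,400),interpolation=2)]))
E
```

```text
5.95 [0.54186026 0.08245551 0.12886526] [-0.26774777  0.4453224  -2.42868293]
6.1 [0.54308704 0.0822108  0.13089939] [ 0.34409174 -0.95184306  0.01462965]
```

View pics/w4.png

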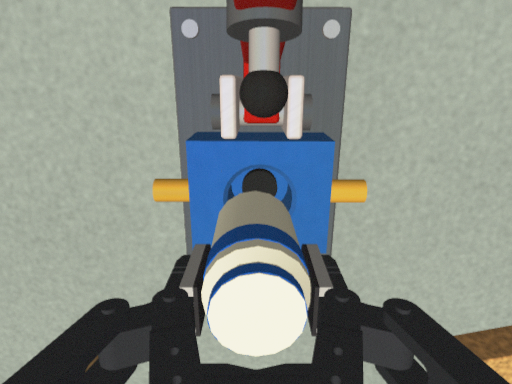

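View pics/c4.png

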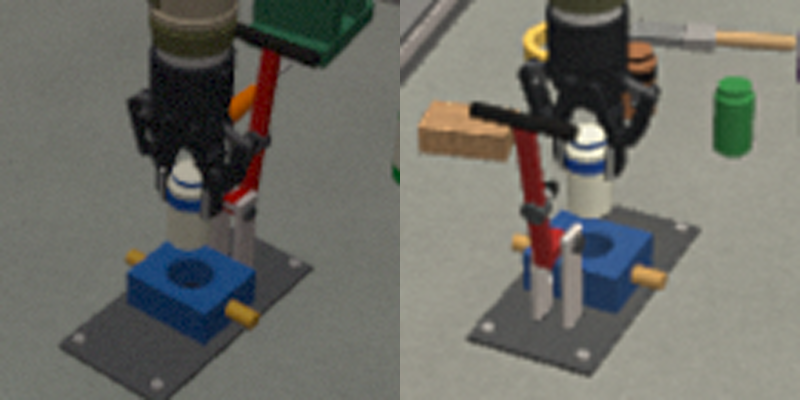

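```bash
python3 - <<'E'
from h import *
s=env.get_state();R=Rt(s)
w=load('w4');P=cloud(w);p=w['p'].astype(int)
Q=(P-s['tcp_pos'])@R
mm=(p.min(-1)>150)&(np.hypot(Q[...,1],Q[...,2])<.03)&(Q[...,0]<0)
t=P[mm];h=np.percentile(t[:,2],60);c=t[abs(t[:,2]-h)<.003];print('cap',(c.min(0)+c.max(0))/2,np.ptp(c,0))
top=(abs(P[...,2]-.05)<.005)&(p[...,2]>p[...,0]+60)
T=P[top]; d=np.array([.132,.991]);n=np.array([-.991,.132])
a=T[:,:2]@d;b=T[:,:2]@n
print('block: hinge edge a',np.percentile(a,[99,99.5,99.8]),'b',np.percentile(b,[.5,1,99,99.5]))
a0=np.percentile(a,99.7)-.042;b0=(np.percentile(b,.3)+np.percentile(b,99.7))/2
print('bore est',a0*d+b0*n)
# front of cheeks etc
c=cv2.resize(cv2.imread('pics/w4.png')[115:275,170:350],None,fx=4,fy=3.7,interpolation=2);cv2.imwrite('pics/w4c.png',c)
print(ray(w,170+261/4,115+100/3.7,.05))
E
```

```text
cap [0.53814495 0.0852395  0.17164875] [0.0416444  0.03630749 0.00476044]
block: hinge edge a [0.19794395 0.1980158  0.19813665] b [-0.57642635 -0.5760981  -0.47761944 -0.4773234 ]
bore est [0.54273559 0.08511138]
[0.53233226 0.12820288 0.05      ]
```

View pics/w4c.png

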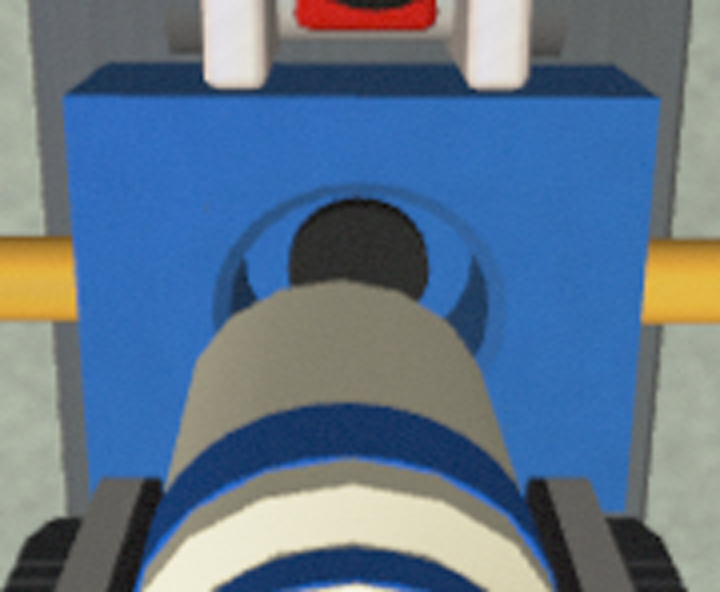

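```bash
python3 - <<'E'
from h import *
w=load('w4');p=w['p'].astype(int)
d=w['d']; P=cloud(w)
m=((p.min(-1)>185)&(d<.2)&(d>.1)).astype(np.uint8)
m[:262]=0
n,l,st,ce=cv2.connectedComponentsWithStats(m);k=1+np.argmax(st[1:,4]);print(st[k],ce[k],np.median(P[l==k][:,2]))
c=max(cv2.findContours((l==k).astype(np.uint8),0,1)[0],key=len)
e=cv2.fitEllipse(c);print(e)
print('cap',ray(w,*e[0],np.median(P[l==k][:,2])), P[l==k].mean(0))
# bore by corners crop (66,97),(657,98),left edge at v=320: 77 , right: 643
for u,v in [(66,97),(657,98)]: print(ray(w,170+(u+.5)/4-.5,115+(v+.5)/3.7-.5,.05))
for u,v in [(360,185),(214,300),(504,300)]: print('mouth',ray(w,170+(u+.5)/4-.5,115+(v+.5)/3.7-.5,.05))
E
```

```text
[ 201  262  106   95 6984] [253.13931844 311.45690149] 0.17222561856117247
((253.67959594726562, 310.6650085449219), (86.17816925048828, 105.5711898803711), 121.38800811767578)
cap [0.540382   0.08780459 0.17222562] [0.53998493 0.08679073 0.17149307]
[0.49988725 0.13333575 0.05      ]
[0.59772587 0.12007501 0.05      ]
mouth [0.5464902  0.11065017 0.05      ]
mouth [0.51804953 0.09173363 0.05      ]
mouth [0.56874293 0.08498701 0.05      ]
```

```bash
python3 - <<'E'
from h import *
w=load('w4')
for z in(.172,.1745):print(ray(w,257.5,312,z),ray(w,257.5,316,z))
c=cv2.resize(cv2.imread('pics/w4.png')[225:375,170:350],None,fx=4,fy=4,interpolation=2);cv2.imwrite('pics/w4d.png',c)
E
```

```text
[0.5416372  0.08688123 0.172     ] [0.54140997 0.08516579 0.172     ]
[0.54189283 0.08884791 0.1745    ] [0.54167132 0.08717571 0.1745    ]
```

View pics/w4d.png

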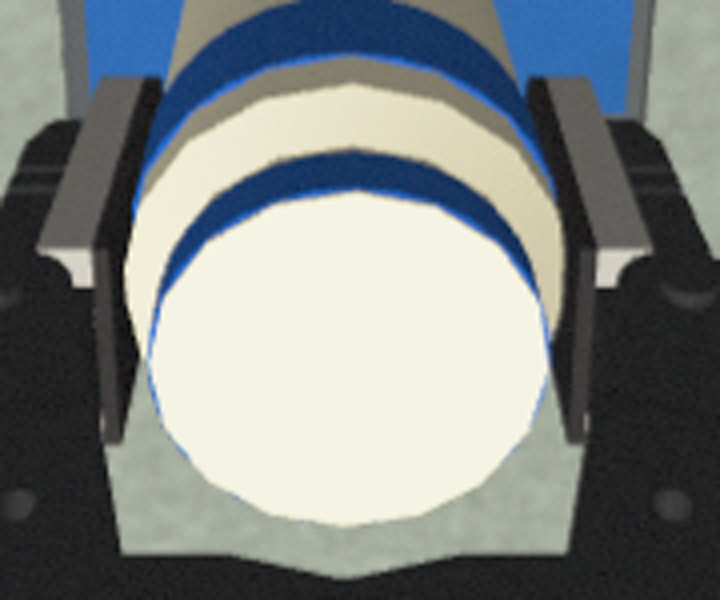

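Call:
{"method": "servo_tool", "body": {"increments": [{"offset":[0.8,0,0.1],"yaw":0},{"offset":[2,0,0.1],"yaw":0},{"offset":[3,0,0.1],"yaw":0},{"offset":[3.8,0,0.1],"yaw":0},{"offset":[4.4,0,0.1],"yaw":0},{"offset":[5,0,0.1],"yaw":0},{"offset":[5.5,0,0.1],"yaw":0},{"offset":[5.8,0,0.1],"yaw":0}]}}

```text
clock: 6.9
tcp_pos: [0.544, 0.0816, 0.0732]
orientation: [0.466, 0.532, 0.465, -0.532]
wrist_force: [2.1, 0.0, -0.7]
finger_gap: 0.043
```

Call:
{"method": "servo_tool", "body": {"increments": [{"offset":[0.2,0,0],"yaw":0},{"offset":[0.4,0,0],"yaw":0},{"offset":[0.6,0,0],"yaw":0},{"offset":[0.8,0,0],"yaw":0},{"offset":[1,0,0],"yaw":0},{"offset":[1,0,0],"yaw":0},{"offset":[1,0,0],"yaw":0},{"offset":[1,0,0],"yaw":0}]}}

```text
clock: 7.7
tcp_pos: [0.5438, 0.0814, 0.0634]
orientation: [0.466, 0.532, 0.465, -0.532]
wrist_force: [4.5, -0.6, -2.1]
finger_gap: 0.043
```

Call:
{"method": "servo_tool", "body": {"increments": [{"offset":[0.05,0.07,0],"yaw":0},{"offset":[0.1,0.07,0],"yaw":0},{"offset":[0.15,0.07,0],"yaw":0},{"offset":[0.2,0.07,0],"yaw":0},{"offset":[0.2,0.07,0],"yaw":0},{"offset":[0.2,0.07,0],"yaw":0},{"offset":[0.2,0.07,0],"yaw":0},{"offset":[0.2,0.07,0],"yaw":0}]}}

```text
clock: 8.5
tcp_pos: [0.5439, 0.0814, 0.0613]
orientation: [0.466, 0.532, 0.466, -0.532]
wrist_force: [3.0, 2.2, 0.3]
finger_gap: 0.0427
```

Call:
{"method": "servo_tool", "body": {"increments": [{"offset":[0,0,0],"yaw":0},{"offset":[0,0,0],"yaw":0},{"offset":[0,0,0],"yaw":0},{"offset":[0,0,0],"yaw":0},{"offset":[0,0,0],"yaw":0},{"offset":[0,0,0],"yaw":0},{"offset":[0,0,0],"yaw":0},{"offset":[0,0,0],"yaw":0}], "claw": 0.75}}

```text
clock: 9.3
tcp_pos: [0.5439, 0.0814, 0.0613]
orientation: [0.466, 0.532, 0.466, -0.532]
wrist_force: [-0.2, -0.2, 0.2]
finger_gap: 0.0637
```

```bash
python3 - <<'E'
from h import *
s=env.get_state();print(s['clock'],s['tcp_pos'],s['wrist_force'],s['finger_gap'])
shot('side','sd5');shot('wrist','w5')
w=load('w5');P=cloud(w);p=w['p'].astype(int)
m=(p.min(-1)>180)&(np.hypot(P[...,0]-.543,P[...,1]-.085)<.03);print(np.percentile(P[m][:,2],[10,50,70,90,98]))
a=cv2.imread('pics/sd5.png')[140:250,190:300];b=cv2.imread('pics/w5.png')
cv2.imwrite('pics/c5.png',np.hstack([cv2.resize(a,(384,384),interpolation=2),b[:,50:450]]))
E
```

```text
9.3 [0.5439323  0.08140333 0.06133954] [-0.16064088 -0.21411351  0.22403537] 0.06368540920304791
[0.09323789 0.10355447 0.10389764 0.10434218 0.1047719 ]
```

View pics/c5.png

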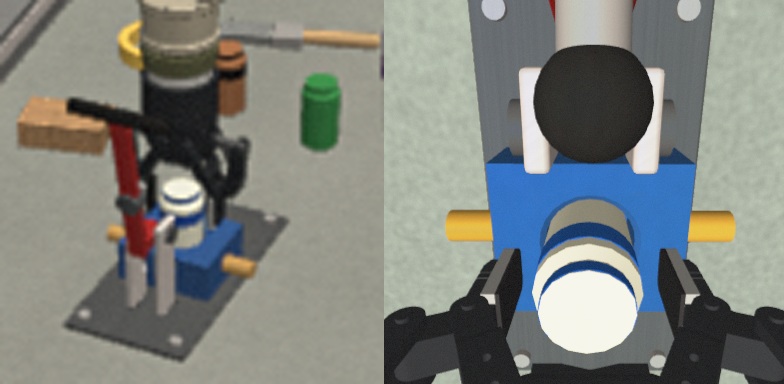

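Call:
{"method": "servo_tool", "body": {"increments": [{"offset":[-1,0,0],"yaw":0},{"offset":[-4,0,0],"yaw":0},{"offset":[-8,0,1],"yaw":0},{"offset":[-12,0,3],"yaw":0},{"offset":[-16,0,5],"yaw":0},{"offset":[-20,0,5],"yaw":0},{"offset":[-24,0,5],"yaw":0},{"offset":[-25.5,0,5],"yaw":0}]}}

```text
clock: 10.2
tcp_pos: [0.5383, 0.0315, 0.3218]
orientation: [0.468, 0.534, 0.464, -0.53]
wrist_force: [0.7, -0.1, -0.9]
finger_gap: 0.0642
```

```bash
python3 - <<'E'
from h import *
s=env.get_state();print(s['clock'],s['tcp_pos'],s['wrist_force'],s['finger_gap'])
shot('side','sd6');shot('wrist','w6')
P=cloud(load('sd6'));p=load('sd6')['p'].astype(int)
d=np.array([.132,.991]);n=np.array([-.991,.132]);o=np.array([.5432,.085])
X=(P[...,:2]-o)@d;Y=(P[...,:2]-o)@n
m=(X>.09)&(X<.17)&(abs(Y)<.06)&(P[...,2]>.22)&(P[...,2]<.28)&(p.max(-1)<60)
print('handle side',m.sum(),X[m].mean(),Y[m].min(),Y[m].max(),np.percentile(P[m][:,2],[5,50,95]),X[m].min(),X[m].max())
w=load('w6');P=cloud(w);p=w['p'].astype(int);X=(P[...,:2]-o)@d;Y=(P[...,:2]-o)@n
m=(np.hypot(X,Y)<.022)&(p.min(-1)>170);print('cap',np.median(P[m],0))
m=(X>.09)&(X<.19)&(abs(Y)<.06)&(P[...,2]>.22)&(P[...,2]<.28)
print('handle wrist',m.sum(), X[m].min(),X[m].max(),np.percentile(P[m][:,2],[5,50,95]) if m.any() else 0)
E
```

```text
10.2 [0.53833349 0.03148612 0.32184538] [ 0.65967303 -0.13926061 -0.89272699] 0.06415330470683066
handle side 116 0.12772154498973007 -0.046544657765075236 0.05145432037456301 [0.24957558 0.25586156 0.26011121] 0.11835644122659919 0.13645802533888912
cap [0.54098193 0.08626787 0.10362713]Traceback (most recent call last):
  File "<stdin>", line 12, in <module>
    return umr_minimum(a, axis, None, out, keepdims, initial, where)
ValueError: zero-size array to reduction operation minimum which has no identity
```

View pics/w6.png

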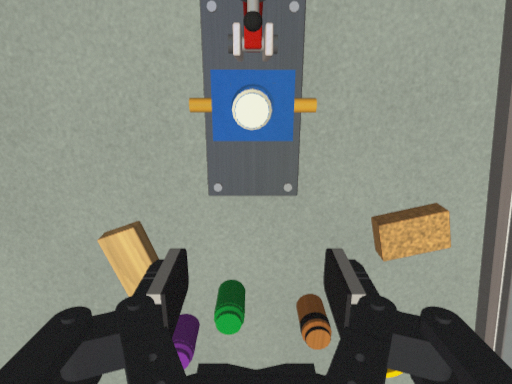

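View pics/sd6.png

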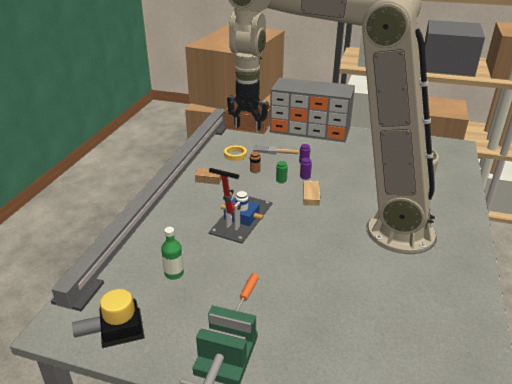

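Call:
{"method": "servo_tool", "body": {"increments": [{"offset":[0,0,-2],"yaw":0},{"offset":[0,0,-5.5],"yaw":0},{"offset":[0,0,-9],"yaw":0},{"offset":[0,0,-12.5],"yaw":0},{"offset":[0,0,-16],"yaw":0},{"offset":[0,0,-19.5],"yaw":0},{"offset":[0,0,-22],"yaw":0},{"offset":[0,0,-23],"yaw":0}], "claw": 0}}

```text
clock: 11.1
tcp_pos: [0.567, 0.262, 0.3143]
orientation: [-0.466, -0.531, -0.467, 0.532]
wrist_force: [0.2, -0.2, -0.1]
finger_gap: 0.0
```

Call:
{"method": "servo_tool", "body": {"increments": [{"offset":[1,0,0],"yaw":0},{"offset":[2.5,0,0],"yaw":0},{"offset":[4,0,0],"yaw":0},{"offset":[5.5,0,0],"yaw":0},{"offset":[6.8,0,0],"yaw":0},{"offset":[7.5,0,0],"yaw":0},{"offset":[7.7,0,0],"yaw":0},{"offset":[7.7,0,0],"yaw":0}]}}

```text
clock: 11.9
tcp_pos: [0.5676, 0.259, 0.2391]
orientation: [-0.466, -0.532, -0.466, 0.532]
wrist_force: [-0.3, 0.7, -0.2]
finger_gap: -0.0
```

```bash
python3 - <<'E'
from h import *
s=env.get_state();print(s['clock'],s['tcp_pos'],s['wrist_force'],s['finger_gap'])
shot('side','sd7');shot('scene','s7')
a=cv2.imread('pics/sd7.png')[100:240,170:310];b=cv2.imread('pics/s7.png')[60:220,200:360]
cv2.imwrite('pics/c7.png',np.hstack([cv2.resize(a,(400,400),interpolation=2),cv2.resize(b,(400,400),interpolation=2)]))
E
```

```text
11.9 [0.5675703  0.25903618 0.23911285] [-0.31282723  0.69085548 -0.1714019 ] -3.7686181172094e-05
```

View pics/c7.png

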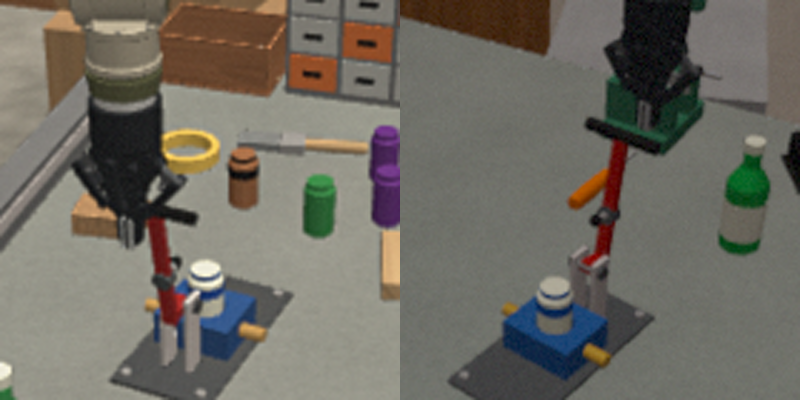

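Call:
{"method": "servo_tool", "body": {"increments": [{"offset":[0,0,1],"yaw":0},{"offset":[0,0,2.2],"yaw":0},{"offset":[0,0,3.4],"yaw":0},{"offset":[0,0,4.8],"yaw":0},{"offset":[0,0,6.2],"yaw":0},{"offset":[0,0,7.6],"yaw":0},{"offset":[0,0,9],"yaw":0},{"offset":[0,0,10],"yaw":0}]}}

```text
clock: 12.8
tcp_pos: [0.5543, 0.1592, 0.2396]
orientation: [0.466, 0.532, 0.465, -0.532]
wrist_force: [-0.1, 2.0, 2.9]
finger_gap: -0.0
```

Call:
{"method": "servo_tool", "body": {"increments": [{"offset":[0,0,0.6],"yaw":0},{"offset":[0,0,1.4],"yaw":0},{"offset":[0,0,2.3],"yaw":0},{"offset":[0,0,3.2],"yaw":0},{"offset":[0,0,4.1],"yaw":0},{"offset":[0,0,4.8],"yaw":0},{"offset":[0,0,5.3],"yaw":0},{"offset":[0,0,5.5],"yaw":0}]}}

```text
clock: 13.6
tcp_pos: [0.5471, 0.1056, 0.2393]
orientation: [-0.466, -0.532, -0.466, 0.532]
wrist_force: [0.1, 1.9, 0.1]
finger_gap: -0.0002
```

```bash
python3 - <<'E'
from h import *
s=env.get_state();print(s['clock'],s['tcp_pos'],s['wrist_force'],s['finger_gap'])
shot('side','sd8');shot('scene','s8')
a=cv2.imread('pics/sd8.png')[100:240,170:310];b=cv2.imread('pics/s8.png')[60:220,200:360]
cv2.imwrite('pics/c8.png',np.hstack([cv2.resize(a,(400,400),interpolation=2),cv2.resize(b,(400,400),interpolation=2)]))
E
```

```text
13.6 [0.54714027 0.10558443 0.23934585] [0.10300743 1.89498637 0.06655941] -0.00015923708271705917
```

View pics/c8.png

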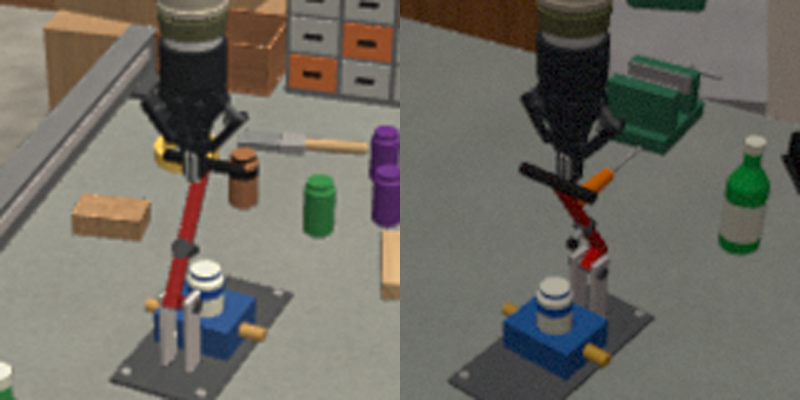

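Call:
{"method": "servo_tool", "body": {"increments": [{"offset":[0.1,0,0.4],"yaw":0},{"offset":[0.2,0,1],"yaw":0},{"offset":[0.3,0,1.6],"yaw":0},{"offset":[0.4,0,2.2],"yaw":0},{"offset":[0.5,0,2.8],"yaw":0},{"offset":[0.7,0,3.4],"yaw":0},{"offset":[0.8,0,3.7],"yaw":0},{"offset":[0.8,0,3.7],"yaw":0}]}}

```text
clock: 14.5
tcp_pos: [0.5421, 0.0687, 0.2311]
orientation: [-0.466, -0.532, -0.465, 0.533]
wrist_force: [0.1, 0.2, 1.2]
finger_gap: -0.0002
```

```bash
cat >> h.py <<'E'
d_=np.array([.132,.991]);n_=np.array([-.991,.132]);o_=np.array([.5432,.085])
def st():
    s=env.get_state();t=s['tcp_pos'];print(round(s['clock'],2),'X %.4f Y %.4f z %.4f'%((t[:2]-o_)@d_,(t[:2]-o_)@n_,t[2]),'F',s['wrist_force'].round(1))
E
python3 - <<'E'
from h import *
st()
shot('side','sd9');shot('scene','s9')
a=cv2.imread('pics/sd9.png')[100:240,170:310];b=cv2.imread('pics/s9.png')[60:220,200:360]
cv2.imwrite('pics/c9.png',np.hstack([cv2.resize(a,(400,400),interpolation=2),cv2.resize(b,(400,400),interpolation=2)]))
z=load('sd9');P=cloud(z);p=z['p'].astype(int);X=(P[...,:2]-o_)@d_;Y=(P[...,:2]-o_)@n_
for sgn in (-1,1):
    m=(sgn*Y>.022)&(sgn*Y<.052)&(abs(X+.037)<.03)&(abs(P[...,2]-.23)<.03)&(p.max(-1)<70);print(m.sum(),X[m].mean() if m.any() else 0,np.percentile(P[m][:,2],[5,50,95]) if m.any() else 0)
E
```

```text
14.5 X -0.0163 Y -0.0011 z 0.2311 F [0.1 0.2 1.2]
26 -0.027626472025257857 [0.22672157 0.23374184 0.23771635]
41 -0.02848966903903701 [0.22420709 0.23130564 0.23790006]
```

View pics/c9.png

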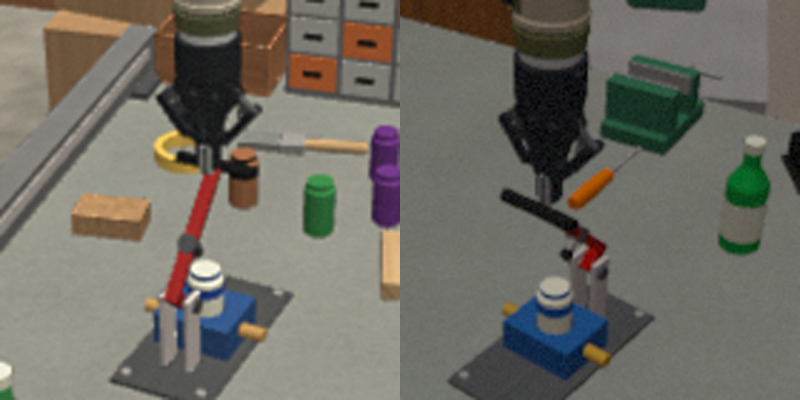

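Call:
{"method": "servo_tool", "body": {"increments": [{"offset":[0,0,-0.4],"yaw":0},{"offset":[-1.2,0,-0.4],"yaw":0},{"offset":[-2.8,0,-0.4],"yaw":0},{"offset":[-3,0,0.5],"yaw":0},{"offset":[-3,0,1.7],"yaw":0},{"offset":[-2.6,0,2.4],"yaw":0},{"offset":[-1.6,0,2.4],"yaw":0},{"offset":[-1.3,0,2.4],"yaw":0}]}}

```text
clock: 15.4
tcp_pos: [0.5381, 0.0453, 0.2422]
orientation: [-0.465, -0.532, -0.466, 0.533]
wrist_force: [-0.7, 0.1, -0.2]
finger_gap: -0.0003
```

Call:
{"method": "servo_tool", "body": {"increments": [{"offset":[0.7,0,0.1],"yaw":0},{"offset":[1.2,0,0.5],"yaw":0},{"offset":[1.8,0,1.1],"yaw":0},{"offset":[2.4,0,1.7],"yaw":0},{"offset":[3,0,2.3],"yaw":0},{"offset":[3.6,0,2.8],"yaw":0},{"offset":[4.3,0,3.3],"yaw":0},{"offset":[4.3,0,3.3],"yaw":0}]}}

```text
clock: 16.2
tcp_pos: [0.5343, 0.0127, 0.2002]
orientation: [-0.465, -0.532, -0.466, 0.532]
wrist_force: [-0.6, 0.1, -0.1]
finger_gap: -0.0002
```

```bash
python3 - <<'E'
from h import *
st()
shot('side','sd10');shot('scene','s10')
a=cv2.imread('pics/sd10.png')[100:240,170:310];b=cv2.imread('pics/s10.png')[60:220,200:360]
cv2.imwrite('pics/c10.png',np.hstack([cv2.resize(a,(400,400),interpolation=2),cv2.resize(b,(400,400),interpolation=2)]))
z=load('sd10');P=cloud(z);p=z['p'].astype(int);X=(P[...,:2]-o_)@d_;Y=(P[...,:2]-o_)@n_
for sgn in (-1,1):
    m=(sgn*Y>.025)&(sgn*Y<.052)&(abs(X+.07)<.03)&(abs(P[...,2]-.195)<.02)&(p.max(-1)<70);print(m.sum(),X[m].mean() if m.any() else 0,np.percentile(P[m][:,2],[5,50,95]) if m.any() else 0)
E
```

```text
16.2 X -0.0728 Y -0.0007 z 0.2002 F [-0.6  0.1 -0.1]
20 -0.06608564220162291 [0.18723927 0.19395538 0.19738256]
32 -0.06636887034419478 [0.18724534 0.19409842 0.2000604 ]
```

View pics/c10.png

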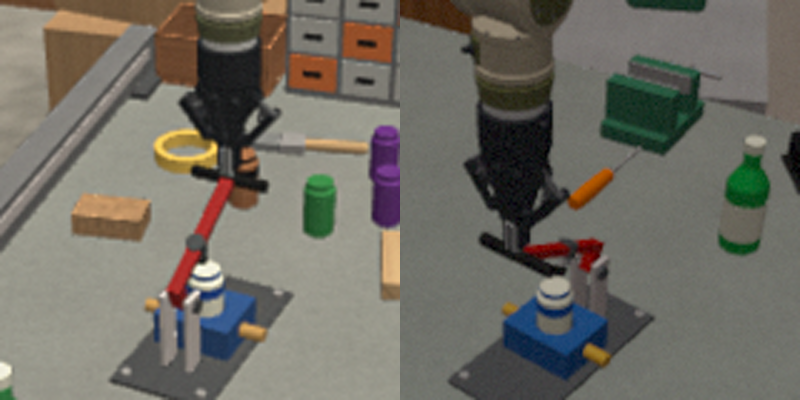

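Call:
{"method": "servo_tool", "body": {"increments": [{"offset":[0.3,0,0.2],"yaw":0},{"offset":[0.6,0,0.4],"yaw":0},{"offset":[0.9,0,0.6],"yaw":0},{"offset":[1.2,0,0.7],"yaw":0},{"offset":[1.5,0,0.9],"yaw":0},{"offset":[1.8,0,1],"yaw":0},{"offset":[1.8,0,1],"yaw":0},{"offset":[1.8,0,1],"yaw":0}]}}

```text
clock: 17.1
tcp_pos: [0.5334, 0.0033, 0.1831]
orientation: [0.466, 0.532, 0.466, -0.532]
wrist_force: [-0.2, 0.4, -0.4]
finger_gap: -0.0001
```

Call:
{"method": "servo_tool", "body": {"increments": [{"offset":[0.1,0,0.05],"yaw":0},{"offset":[0.2,0,0.1],"yaw":0},{"offset":[0.3,0,0.15],"yaw":0},{"offset":[0.4,0,0.2],"yaw":0},{"offset":[0.5,0,0.25],"yaw":0},{"offset":[0.6,0,0.3],"yaw":0},{"offset":[0.7,0,0.35],"yaw":0},{"offset":[0.8,0,0.4],"yaw":0}]}}

```text
clock: 17.9
tcp_pos: [0.533, -0.001, 0.1753]
orientation: [0.466, 0.532, 0.466, -0.532]
wrist_force: [-0.1, 0.5, 1.3]
finger_gap: 0.0002
```

Call:
{"method": "servo_tool", "body": {"increments": [{"offset":[0.1,0,0.05],"yaw":0},{"offset":[0.2,0,0.1],"yaw":0},{"offset":[0.3,0,0.12],"yaw":0},{"offset":[0.4,0,0.15],"yaw":0},{"offset":[0.5,0,0.2],"yaw":0},{"offset":[0.6,0,0.25],"yaw":0},{"offset":[0.7,0,0.3],"yaw":0},{"offset":[0.8,0,0.35],"yaw":0}]}}

```text
clock: 18.7
tcp_pos: [0.5326, -0.0043, 0.168]
orientation: [0.466, 0.532, 0.466, -0.532]
wrist_force: [-2.2, -0.7, 7.6]
finger_gap: 0.0001
```

Call:
{"method": "servo_tool", "body": {"increments": [{"offset":[0.1,0,0.04],"yaw":0},{"offset":[0.2,0,0.08],"yaw":0},{"offset":[0.3,0,0.12],"yaw":0},{"offset":[0.4,0,0.15],"yaw":0},{"offset":[0.5,0,0.18],"yaw":0},{"offset":[0.6,0,0.22],"yaw":0},{"offset":[0.7,0,0.26],"yaw":0},{"offset":[0.8,0,0.3],"yaw":0}]}}

```text
clock: 19.5
tcp_pos: [0.5321, -0.0077, 0.1601]
orientation: [0.466, 0.532, 0.465, -0.532]
wrist_force: [-1.9, -2.0, 6.3]
finger_gap: 0.0002
```

```bash
python3 - <<'E'
from h import *
st()
shot('side','sd11');shot('scene','s11')
a=cv2.imread('pics/sd11.png')[100:240,170:310];b=cv2.imread('pics/s11.png')[60:220,200:360]
cv2.imwrite('pics/c11.png',np.hstack([cv2.resize(a,(400,400),interpolation=2),cv2.resize(b,(400,400),interpolation=2)]))
E
```

```text
19.5 X -0.0933 Y -0.0013 z 0.1601 F [-1.9 -2.   6.3]
```

View pics/c11.png

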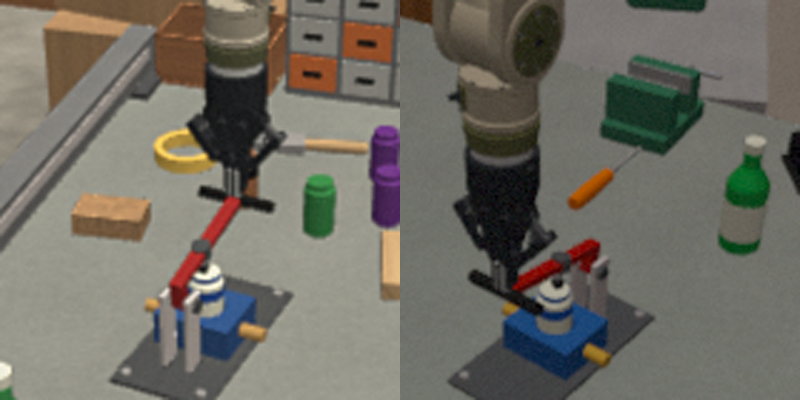

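Call:
{"method": "servo_tool", "body": {"increments": [{"offset":[0.1,0,0.03],"yaw":0},{"offset":[0.2,0,0.06],"yaw":0},{"offset":[0.3,0,0.1],"yaw":0},{"offset":[0.4,0,0.13],"yaw":0},{"offset":[0.5,0,0.15],"yaw":0},{"offset":[0.6,0,0.18],"yaw":0},{"offset":[0.7,0,0.21],"yaw":0},{"offset":[0.8,0,0.24],"yaw":0}]}}

```text
clock: 20.4
tcp_pos: [0.5318, -0.0106, 0.1522]
orientation: [-0.466, -0.532, -0.465, 0.532]
wrist_force: [-2.9, -3.6, 6.9]
finger_gap: -0.0
```

Call:
{"method": "servo_tool", "body": {"increments": [{"offset":[0.04,0,0.01],"yaw":0},{"offset":[0.08,0,0.02],"yaw":0},{"offset":[0.12,0,0.03],"yaw":0},{"offset":[0.16,0,0.04],"yaw":0},{"offset":[0.2,0,0.05],"yaw":0},{"offset":[0.24,0,0.06],"yaw":0},{"offset":[0.28,0,0.07],"yaw":0},{"offset":[0.3,0,0.08],"yaw":0}]}}

```text
clock: 21.2
tcp_pos: [0.5317, -0.0116, 0.1492]
orientation: [-0.466, -0.532, -0.465, 0.533]
wrist_force: [-3.0, -4.2, 7.8]
finger_gap: 0.0
```

Call:
{"method": "servo_tool", "body": {"increments": [{"offset":[0.03,0,0.01],"yaw":0},{"offset":[0.06,0,0.02],"yaw":0},{"offset":[0.09,0,0.03],"yaw":0},{"offset":[0.12,0,0.03],"yaw":0},{"offset":[0.15,0,0.04],"yaw":0},{"offset":[0.18,0,0.05],"yaw":0},{"offset":[0.2,0,0.05],"yaw":0},{"offset":[0.2,0,0.05],"yaw":0}]}}

```text
clock: 22.0
tcp_pos: [0.5315, -0.0122, 0.1472]
orientation: [-0.466, -0.532, -0.465, 0.533]
wrist_force: [-3.0, -4.2, 7.5]
finger_gap: 0.0003
```

Call:
{"method": "servo_tool", "body": {"increments": [{"offset":[0.03,0,0],"yaw":0},{"offset":[0.06,0,0],"yaw":0},{"offset":[0.09,0,0],"yaw":0},{"offset":[0.12,0,0],"yaw":0},{"offset":[0.15,0,0.01],"yaw":0},{"offset":[0.18,0,0.01],"yaw":0},{"offset":[0.2,0,0.01],"yaw":0},{"offset":[0.2,0,0.01],"yaw":0}]}}

```text
clock: 22.8
tcp_pos: [0.5316, -0.0125, 0.1454]
orientation: [-0.467, -0.532, -0.465, 0.533]
wrist_force: [-3.1, -5.0, 8.1]
finger_gap: 0.0002
```

Call:
{"method": "servo_tool", "body": {"increments": [{"offset":[0.03,0,0.04],"yaw":0},{"offset":[0.06,0,0.06],"yaw":0},{"offset":[0.09,0,0.08],"yaw":0},{"offset":[0.12,0,0.08],"yaw":0},{"offset":[0.15,0,0.08],"yaw":0},{"offset":[0.18,0,0.08],"yaw":0},{"offset":[0.2,0,0.08],"yaw":0},{"offset":[0.2,0,0.08],"yaw":0}]}}

```text
clock: 23.6
tcp_pos: [0.5317, -0.0128, 0.1444]
orientation: [-0.467, -0.532, -0.465, 0.532]
wrist_force: [-5.0, -4.6, 14.5]
finger_gap: -0.0001
```

Call:
{"method": "servo_tool", "body": {"increments": [{"offset":[0.01,0,0],"yaw":0},{"offset":[0.01,0,0],"yaw":0},{"offset":[0.01,0,0],"yaw":0},{"offset":[0.01,0,0],"yaw":0},{"offset":[0.01,0,0],"yaw":0},{"offset":[0.01,0,0],"yaw":0},{"offset":[0.01,0,0],"yaw":0},{"offset":[0.01,0,0],"yaw":0}]}}

```text
clock: 24.4
tcp_pos: [0.5317, -0.0128, 0.1444]
orientation: [-0.467, -0.532, -0.465, 0.532]
wrist_force: [-5.1, -2.9, 15.4]
finger_gap: 0.0004
```

```bash
python3 - <<'E'
from h import *
st()
shot('scene','s12');shot('side','sd12')
st()
z=load('s12');P=cloud(z);p=z['p'].astype(int);X=(P[...,:2]-o_)@d_;Y=(P[...,:2]-o_)@n_
m=(np.hypot(X,Y)<.019)&(p.min(-1)>110)&(P[...,2]>.05);print(m.sum(),np.percentile(P[m][:,2],[10,50,90,98]))
a=cv2.imread('pics/sd12.png')[100:240,170:310];b=cv2.imread('pics/s12.png')[140:220,210:310]
cv2.imwrite('pics/c12.png',np.hstack([cv2.resize(a,(350,400),interpolation=2),cv2.resize(b,(450,400),interpolation=2)]))
E
```

```text
24.4 X -0.0984 Y -0.0015 z 0.1444 F [-5.1 -2.9 15.4]
24.5 X -0.0984 Y -0.0015 z 0.1443 F [-5.6 -3.3 15.3]
53 [0.09085195 0.09362765 0.09630481 0.09987009]
```

View pics/c12.png

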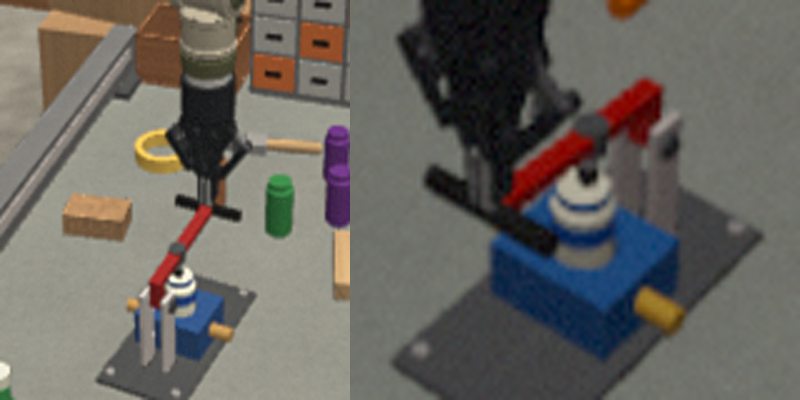

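Call:
{"method": "servo_tool", "body": {"increments": [{"offset":[0,0,0],"yaw":0},{"offset":[0,0,0],"yaw":0},{"offset":[0,0,0],"yaw":0},{"offset":[0,0,0],"yaw":0},{"offset":[0,0,0],"yaw":0},{"offset":[0,0,0],"yaw":0},{"offset":[0,0,0],"yaw":0},{"offset":[0,0,0],"yaw":0}]}}

```text
clock: 25.3
tcp_pos: [0.5317, -0.0128, 0.1444]
orientation: [-0.467, -0.532, -0.465, 0.532]
wrist_force: [-5.6, -4.4, 15.4]
finger_gap: 0.0003
```

Call:
{"method": "servo_tool", "body": {"increments": [{"offset":[-0.1,0,0],"yaw":0},{"offset":[-0.5,0,0],"yaw":0},{"offset":[-1.5,0,0],"yaw":0},{"offset":[-3,0,0],"yaw":0},{"offset":[-5,0,0],"yaw":0},{"offset":[-7,0,0],"yaw":0},{"offset":[-9,0,1],"yaw":0},{"offset":[-10,0,2],"yaw":0}]}}

```text
clock: 26.1
tcp_pos: [0.5295, -0.0317, 0.2442]
orientation: [0.467, 0.532, 0.465, -0.531]
wrist_force: [1.0, 0.4, -0.3]
finger_gap: -0.0002
```

```bash
python3 - <<'E'
from h import *
st()
shot('scene','s13');shot('side','sd13')
st()
z=load('s13');P=cloud(z);p=z['p'].astype(int);X=(P[...,:2]-o_)@d_;Y=(P[...,:2]-o_)@n_
m=(np.hypot(X,Y)<.019)&(p.min(-1)>110)&(P[...,2]>.05);print(m.sum(),np.percentile(P[m][:,2],[10,50,90,98]))
for n in('s13','sd13'):
    z=load(n);P=cloud(z);p=z['p'].astype(int);X=(P[...,:2]-o_)@d_;Y=(P[...,:2]-o_)@n_
    m=(abs(Y)>.012)&(abs(Y)<.05)&(abs(X+.098)<.012)&(abs(P[...,2]-.14)<.02)&(p.max(-1)<70);print(n,'handle',m.sum(),np.percentile(P[m][:,2],[5,50,95]))
b=cv2.imread('pics/s13.png');cv2.imwrite('pics/c13.png',np.hstack([b[100:330,90:340],cv2.resize(b[130:230,200:320],(480,400))[:230*0+400]] if 0 else [cv2.resize(b[100:340,90:330],(400,400)),cv2.resize(b[130:230,210:310],(400,400))]))
E
```

```text
26.1 X -0.1174 Y -0.0018 z 0.2442 F [ 1.   0.4 -0.3]
26.2 X -0.1184 Y -0.0021 z 0.2436 F [-0.6 -0.1 -0.7]
54 [0.09174253 0.09393457 0.0969507  0.09966052]
s13 handle 112 [0.13710074 0.14412125 0.14692261]
sd13 handle 64 [0.13268436 0.14056214 0.14577699]
```

View pics/c13.png

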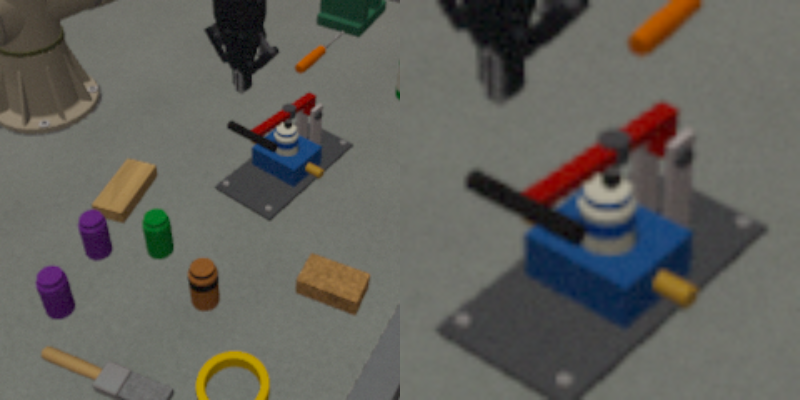

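```bash
python3 -c "
from h import *
print(env.hand_in()); st()"
```

```text
the job is handed in; nothing more can be done
None
the job is handed in; nothing more can be done
```

The fresh cartridge is fully home in the bore and the clamp is closed on it. I handed the job in at about 26 s; no verdict came back.

- **Placing:** I stood the cartridge in the bore and let go while it sat proud, with its cap at about 104 mm. Pushing it in took almost no vertical force.
- **Clamping:** I swung the clamp over by its handle with closed fingers. It drove the seal down at about 6–8 N and stopped hard.
- **Bedding:** I leaned on the handle for about 1.7 s. The downward force was 14.5–15.4 N and the total about 17 N. Forces are sampled only at the end of each move; the highest I saw was well under 30 N.
- **Last checks:**
  - With the arm about 10 cm clear, the cap median was 93.9 mm against a home height of 94 mm. That is from only 54 depth points, spread over roughly 92–100 mm.
  - The handle stayed where I left it, with the spindle on the cap and the wrist force near zero.
  - In the last scene picture, the used brown cartridge and the other nearby items are where they were.
- **Disagreement:** The scene and wrist cameras differed by 2–3 mm on the bore and cartridge positions. I relied mainly on the wrist camera, and the cartridge went into the bore cleanly.

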